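Find the socket that fits the goniometer nut

ROBOT

A 7-joint arm with a two-finger parallel gripper is mounted at the origin on the work surface. World frame = base frame: x ahead of the robot, y to its left, z up, the work surface at z = 0. Lengths are in m, angles in rad, forces in N, time in s.
With the tool pointing down it reaches from about 0.425 to 0.875 m from the base axis. Payload 8.4 kg.
Tool frame: the origin (TCP) lies midway between the tips of the shut fingers; the grasp point (between the pads) lies manip.grip_point_offset behind it (manip.grip_point_offset is the distance from the TCP to the grasp point, in m); x points along the fingers, z is the direction in which the jaws open and shut, and the axes are right-handed (so a half turn about x gives the same grasp; the last joint's range is limited). The gripper opens to 85 mm and grips with 20 to 120 N. Pads are 22 mm wide; open, the fingers measure 114 mm over their backs; the gripper's body (76 mm by 85 mm) begins 54 mm behind the grasp point. The pads swing forward as they close: fully open they stand 13 mm farther back than shut.
Start: joints at [1.183, 0.333, 0.04, 1.465, -0.013, 1.343, -0.059], TCP at [0.185, -0.623, 0.231] pointing down, gripper open.
Joint ranges: [-2.58, 2.58], [-0.38, 2.09], [-1.3, 1.39], [0.25, 2.4], [-1.5, 4.64], [0.08, 2.09], [-2.65, 2.65]. Speed limits (rad/s): [2.22, 2.22, 2.79, 2.79, 3.14, 3.14, 3.14].

INTERFACE

Orientations are given as [roll, pitch, yaw] about the fixed x, y, z axes, in that order (R = Rz(yaw) Ry(pitch) Rx(roll)).
In Python, from cell import read_state, vision, job, manip gives the robot as it stands.
- The arm moves only by the shell command python3 -m handwheel 'ROWS' [FORCE]. ROWS is JSON, a list of rows, each an object with "hand": the finger opening in mm, from 0 to 85.4; "xyz": the shift along the tool's x, y, z in mm, a list of three; "yaw": the turn about the tool's x in rad. A call has 1 to 20 rows; each row shifts and turns the pose as measured when the row begins, along the tool's axes as they then stand; what a row does not reach is not made up. A row lasts 1/12 s, in which the tool goes at most 41.7 mm and 7.16 degrees, less where a joint would pass 70% of its speed; a pose out of reach is approached as far as the arm can. A call is refused whole if a number of a shift passes 41.7 or a number of a turn 0.125, either way. A call with a gripper value outside its range is refused whole. The fingers move at their own pace and stop on an object; FORCE is the grip in N (left out, the last holds). Time passes only in rows, so rows that do not move let the fingers close. It gives the time, the measured TCP pose, the force and the opening at its end, in the units of the state.
- read_state(): the state, without advancing time (a new reading comes with each control period).
- vision.grab_frame(name): name is "scene" or "top" or "wrist"; returns a dict with "pixels" (420x560x3 uint8, blue, green, red), "intrinsics" (3x3 intrinsics, pixels), "extrinsics" (4x4, takes a point from camera to world coordinates). Camera axes: x right, y up, looking along -z (the intrinsics and any distortion apply to the point x, -y, -z); pixel columns grow to the right and rows downward; lengths in m; the calibration is good to about 2 mm. A picture is of the moment at which its call begins. There is no depth.
- job.close_job(): hands the job in, once; it reports no verdict.
The state is a dict: "time": time; "joint_positions": joint angles; "joint_velocities": joint speeds; "joint_torque": joint torques, N m; "tcp_pos": TCP position; "ee_rot": TCP orientation; "wrist_force": force on the tool from outside, world axes, zero at the start; "wrist_torque": the same for the moment, N m; "opening": finger opening in m.
Only numpy, scipy, OpenCV 4.12 (cv2) and the standard library are available. Lean on these libraries where they do the work, as an engineer would, in place of code of your own. Each camera call takes 0.05 s, during which the arm holds its last target.

TASK

Pull open the drawer of the small cabinet, find (you may try them on) which of its three hex sockets properly fits the nut of the mount nearer to the cabinet (the smallest that goes on; a larger one also drops over it but sits loose), and finish holding: that socket pushed fully home and upright on the nut, still gripped in the fingers. At the end the other two sockets stand upright in the drawer, and the spanner, the jars and the nozzle on the bench have not been shoved away.

Things in the scene. Friction and masses are not known exactly. Their poses are not given: they have to be found in the camera images.
- cab_drawer0 (a joint): how far the cabinet's only drawer is open, m: 0 shut, 0.15 at its stop. Slides with light friction (about 1 N) and stays where it is left; about 0.13 or more bares the sockets for a gripper from above
- cab_drawer0_handle (a point): middle of the drawer's bar handle (steel, 11 mm thick, 120 mm long along y, 35 mm in front of the drawer's face, 38 mm below the cabinet's top); x points into the cabinet, the drawer opens along -x. In this frame the drawer's inner floor reaches from x = 56 to 231 mm and y = -137 to 137 mm
- cab_front (a point): middle of the top front edge of the fixed white cabinet, 220 deep, 320 wide, 96 mm tall, one drawer with a grey front; -x to the front. Drawer floor 22 mm above the bench, front board 85 mm, side walls 74 mm. The sockets start in a row some 120 mm behind the handle, about 65 mm apart, a pair of flats within 0.3 rad of facing the front; a steel adapter 32 mm tall stands there too
- socket_small_c (a point): centre of the small hex socket (26 mm above its foot): plain steel hexagonal tube, upright, 52 mm tall, 32 mm across outer flats, hexagonal bore 24 mm across flats, 30 mm deep, opening downwards, its flats parallel to the outer ones; top closed, with a dark square mark. Starts mouth down in the drawer. z up, x square to a pair of flats (flats every 60 degrees)
- socket_middle_c (a point): centre of the middle hex socket (26 mm above its foot): plain steel hexagonal tube, upright, 52 mm tall, 37 mm across outer flats, hexagonal bore 29 mm across flats, 30 mm deep, opening downwards, its flats parallel to the outer ones; top closed, with a dark square mark. Starts mouth down in the drawer. z up, x square to a pair of flats (flats every 60 degrees)
- socket_large_c (a point): centre of the large hex socket (26 mm above its foot): plain steel hexagonal tube, upright, 52 mm tall, 42 mm across outer flats, hexagonal bore 34 mm across flats, 30 mm deep, opening downwards, its flats parallel to the outer ones; top closed, with a dark square mark. Starts mouth down in the drawer. z up, x square to a pair of flats (flats every 60 degrees)
- nut_a (a point): mount A: centre of the mount's shoulder, at the foot of its hex nut; z up, x square to a pair of the nut's flats (every 60 degrees). The nut is 16 mm tall, with a 5 mm tapered hexagonal lead-in and a 5 mm stud end (12 mm across) on top; it cannot turn. It is 21 or 26 mm across flats (not told which; A and B differ in this)
- nut_b (a point): mount B: centre of the mount's shoulder, at the foot of its hex nut; z up, x square to a pair of the nut's flats (every 60 degrees). The nut is 16 mm tall, with a 5 mm tapered hexagonal lead-in and a 5 mm stud end (12 mm across) on top; it cannot turn. It is 21 or 26 mm across flats (not told which; A and B differ in this)
- mount_a: mount A, fixed to the bench: white disc 124 mm across, 14 mm high, on it an aluminium cone with a flat shoulder 60 mm across at 50 mm height and the nut. The mount to work on, A or B, is the one nearer to the cabinet (the left of the two seen from the robot, y above -0.3); the other, at y below -0.4, is a spare. Origin: underside centre
- mount_b: mount B, fixed to the bench: white disc 124 mm across, 14 mm high, on it an aluminium cone with a flat shoulder 60 mm across at 50 mm height and the nut. The mount to work on, A or B, is the one nearer to the cabinet (the left of the two seen from the robot, y above -0.3); the other, at y below -0.4, is a spare. Origin: underside centre
- wrench: open spanner lying on the bench; bystander, origin at its underside
- vial: small amber glass jar 50 mm tall, 32 mm across; bystander, origin at its underside
- grease: white jar 60 mm tall, 52 mm across; bystander, origin at its underside
- nozzle: pointed aluminium nozzle standing on the bench, 70 mm tall, 40 mm across; bystander, origin at its underside
Things that resemble listed ones, but are neither listed nor needed, are in the scene too. What is shaped like the mount_b but blue or yellow is not meant.

How it is judged:
On the way:
1. the drawer is pulled open by at least 90 mm (value of joint cab_drawer0 above 0.09 m), for 0.2 s.
At the end, for the whole second after the job is handed in: The right socket (bore 3 mm over the nut) is on its nut within 3 mm of the axis and 3 mm of fully home, upright within 0.06 rad, at rest, gripped with over 2 N; the other two stand on the drawer floor, upright within 0.12 rad (((world y of nut_a above -0.34 m and horizontal distance between socket_small_c and nut_a below 0.003 m and z of socket_small_c in the frame of nut_a below 0.029 m and angle between socket_small_c's own z axis and vertical below 0.06 rad and contact force between the fingers and socket_small above 2 N and linear speed of socket_small below 0.02 m/s and x of socket_middle_c in the frame of cab_drawer0_handle between 0.05 and 0.24 m and y of socket_middle_c in the frame of cab_drawer0_handle between -0.14 and 0.14 m and height (world z) of socket_middle_c between 0.042 and 0.054 m and angle between each of socket_middle_c, socket_large_c's own z axis and vertical below 0.12 rad and x of socket_large_c in the frame of cab_drawer0_handle between 0.05 and 0.24 m and y of socket_large_c in the frame of cab_drawer0_handle between -0.14 and 0.14 m and height (world z) of socket_large_c between 0.042 and 0.054 m) or (world y of nut_b above -0.34 m and horizontal distance between socket_middle_c and nut_b below 0.003 m and z of socket_middle_c in the frame of nut_b below 0.029 m and angle between socket_middle_c's own z axis and vertical below 0.06 rad and contact force between the fingers and socket_middle above 2 N and linear speed of socket_middle below 0.02 m/s and x of socket_small_c in the frame of cab_drawer0_handle between 0.05 and 0.24 m and y of socket_small_c in the frame of cab_drawer0_handle between -0.14 and 0.14 m and height (world z) of socket_small_c between 0.042 and 0.054 m and angle between each of socket_small_c, socket_large_c's own z axis and vertical below 0.12 rad and x of socket_large_c in the frame of cab_drawer0_handle between 0.05 and 0.24 m and y of socket_large_c in the frame of cab_drawer0_handle between -0.14 and 0.14 m and height (world z) of socket_large_c between 0.042 and 0.054 m))); the arm keeps its last pose, push and grip.
It fails at once if the wrench on the bench is shoved more than 40 mm (distance of wrench from where it was at the start of the episode above 0.04 m).
It fails at once if the vial on the bench is shoved more than 40 mm (distance of vial from where it was at the start of the episode above 0.04 m).
It fails at once if the grease on the bench is shoved more than 40 mm (distance of grease from where it was at the start of the episode above 0.04 m).
It fails at once if the nozzle on the bench is shoved more than 40 mm (distance of nozzle from where it was at the start of the episode above 0.04 m).
It also fails if it takes over 72 s, if anything falls off the work surface, if the arm or the gripper's body presses on something with over 40 N, if the wrist force passes 120 N, or if a joint passes its speed limit or range.

## Working session

There is one attempt and no reset: what is moved stays moved. The work goes in short steps, Python scripts to look and compute and a shell command to move; the robot and the scene stay as the last step left them, time stands still between calls to the robot, and variables do not carry over. Pictures are saved under pics/ and viewed, and the job is handed in when it is done.

```bash
ls; mkdir -p pics
python3 - <<'E'
from cell import read_state, vision, job, manip
import cv2
print(read_state()); print(manip.grip_point_offset)
for n in ("scene","top","wrist"):
    f=vision.grab_frame(n); cv2.imwrite(f"pics/{n}0.png",f["pixels"]); print(n,f["intrinsics"],f["extrinsics"], [k for k in f])
E
```

```text
pics
{'time': 0.0, 'joint_positions': array([ 1.18281837,  0.33393067,  0.03988002,  1.46627944, -0.01342796,
        1.34327521, -0.05849731]), 'joint_velocities': array([ 1.14193648e-03, -1.05038200e-03, -1.35412921e-03,  2.37642377e-04,
        3.84198857e-05,  4.81214376e-04, -3.11589011e-04]), 'joint_torque': array([-3.20080981e-04, -6.58557415e+01,  1.36477612e+00, -4.05560303e+01,
        1.67607749e-02,  1.28132355e-02,  3.88229489e-05]), 'tcp_pos': array([ 0.18495725, -0.62265812,  0.23040456]), 'ee_rot': array([-3.08862288,  1.56916978,  1.9125172 ]), 'wrist_force': array([0.85778322, 0.25741106, 0.45985616]), 'wrist_torque': array([ 0.03212464,  0.03433653, -0.02494354]), 'opening': 0.08491946844632112}
0.0187
scene [[404.18762393   0.         271.12316412]
 [  0.         404.18762393 200.91776102]
 [  0.           0.           1.        ]] [[-0.47582208 -0.44884238  0.75639531  1.20984075]
 [ 0.87945067 -0.25515647  0.40182297  0.28212905]
 [ 0.01264398  0.8564086   0.51614381  0.56845865]
 [ 0.          0.          0.          1.        ]] ['pixels', 'intrinsics', 'extrinsics']
top [[528.71690713   0.         278.46554019]
 [  0.         528.71690713 204.36002718]
 [  0.           0.           1.        ]] [[ 0.02809926  0.98446278 -0.17333052  0.31081461]
 [-0.99959748  0.02699458 -0.00872776 -0.10455162]
 [-0.00391317  0.173506    0.98482504  1.29164602]
 [ 0.          0.          0.          1.        ]] ['pixels', 'intrinsics', 'extrinsics']
wrist [[338.60970365   0.         279.9872641 ]
 [  0.         338.60970365 212.50166557]
 [  0.           0.           1.        ]] [[ 0.28409793  0.92253359  0.26118986  0.25026575]
 [-0.95879407  0.27378264  0.07587483 -0.60380433]
 [-0.00151217 -0.27198317  0.96230082  0.37458195]
 [ 0.          0.          0.          1.        ]] ['pixels', 'intrinsics', 'extrinsics']
```

View pics/scene0.png

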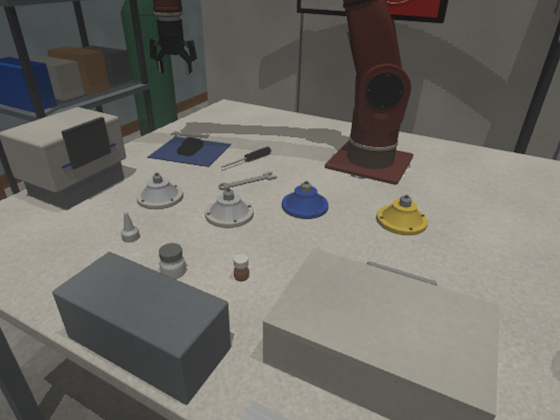

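View pics/top0.png

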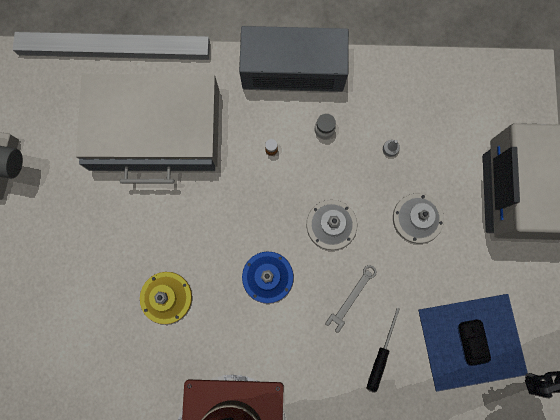

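View pics/wrist0.png

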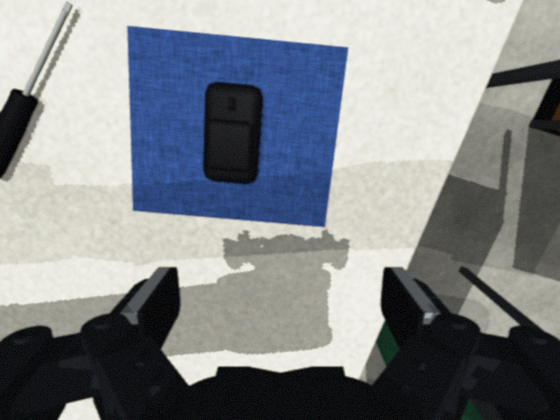

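Candidates for the target in the top view: white mount at (332,222), white mount at (418,217, the farther spare), blue mount (268,276) and yellow mount (162,298), which are decoys. Handle: bar at (148,184), the only cabinet with a drawer; the grey box at (295,58) has none. I choose the mount at (332,222) and check it in a close crop.

```bash
cat > h.py <<'E'
from cell import read_state, vision, manip
import numpy as np, cv2
from scipy.spatial.transform import Rotation as Ro
def ray(f,uv):
    K=f["intrinsics"];E=f["extrinsics"]
    u,v=uv; d=np.array([(u-K[0,2])/K[0,0],-(v-K[1,2])/K[1,1],-1.0])
    return E[:3,3],E[:3,:3]@d
def plane(f,uv,z):
    o,d=ray(f,uv); return o+d*(z-o[2])/d[2]
def proj(f,p):
    K=f["intrinsics"];E=f["extrinsics"]
    c=E[:3,:3].T@(np.asarray(p,float)-E[:3,3]); x=np.array([c[0],-c[1],-c[2]]); q=K@x; return q[:2]/q[2]
def tri(*frs):
    A=np.zeros((3,3));b=np.zeros(3)
    for f,uv in frs:
        o,d=ray(f,uv); d=d/np.linalg.norm(d); M=np.eye(3)-np.outer(d,d); A+=M;b+=M@o
    return np.linalg.solve(A,b)
def R():
    return Ro.from_euler('xyz',read_state()["ee_rot"]).as_matrix()
def to(p, zang=None):
    """tool shift mm to reach world p with present axes; zang: desired world angle of tool z axis"""
    s=read_state();r=R();d=r.T@(np.asarray(p)-s["tcp_pos"])*1000
    a=np.arctan2(r[1,2],r[0,2]); print("shift",d.round(1),"tcp",s["tcp_pos"].round(4),"zang",round(a,3),"tilt",np.degrees(np.arccos(-r[2,0])).round(2),"x",r[:,0].round(3),"t",round(s["time"],2))
    if zang is not None:
        w=(zang-a+np.pi/2)%np.pi-np.pi/2; print("turn world",round(w,3),"tool yaw",round(-w,3))
def crop(f,c,w,h,sc,name):
    x0=int(c[0]-w/2);y0=int(c[1]-h/2);i=f["pixels"][max(0,y0):y0+h,max(0,x0):x0+w]
    cv2.imwrite(name,cv2.resize(i,None,fx=sc,fy=sc,interpolation=cv2.INTER_CUBIC))
E
python3 - <<'E'
from h import *
f=vision.grab_frame("top")
crop(f,(375,220),160,100,5,"pics/mounts.png"); crop(f,(148,140),160,110,5,"pics/cab.png")
print(plane(f,(332,222),.06),plane(f,(418,217),.06))
for p in [(81,72),(216,75),(79,159),(214,162)]: print(plane(f,p,.096))
for p in [(122,184),(174,186),(148,184)]: print(plane(f,p,.058))
print(R().round(3))
E
```

```text
[ 0.48894823 -0.22061309  0.06      ] [ 0.50639738 -0.42269121  0.06      ]
[0.83145462 0.39004626 0.096     ]
[0.83237491 0.06482267 0.096     ]
[0.61598986 0.37465737 0.096     ]
[0.61732352 0.05902827 0.096     ]
[0.56704939 0.2813095  0.058     ]
[0.56556523 0.15676323 0.058     ]
[0.56874339 0.21917632 0.058     ]
[[-0.     0.959  0.285]
 [ 0.001  0.285 -0.959]
 [-1.    -0.    -0.001]]
```

View pics/mounts.png

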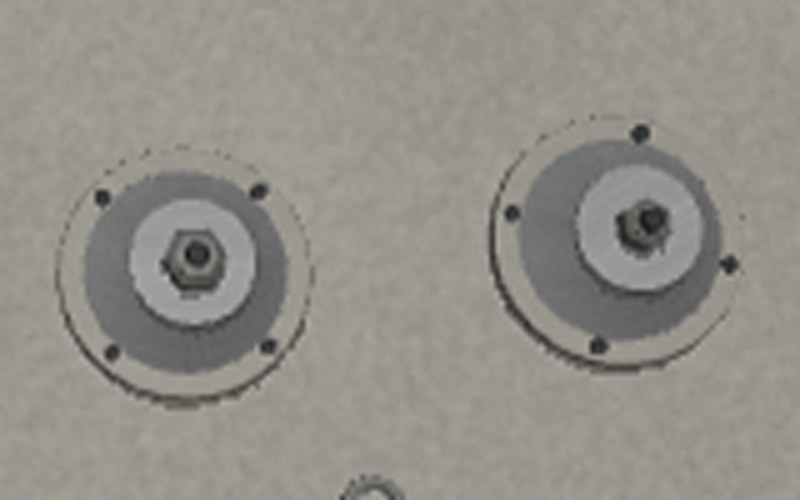

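View pics/cab.png

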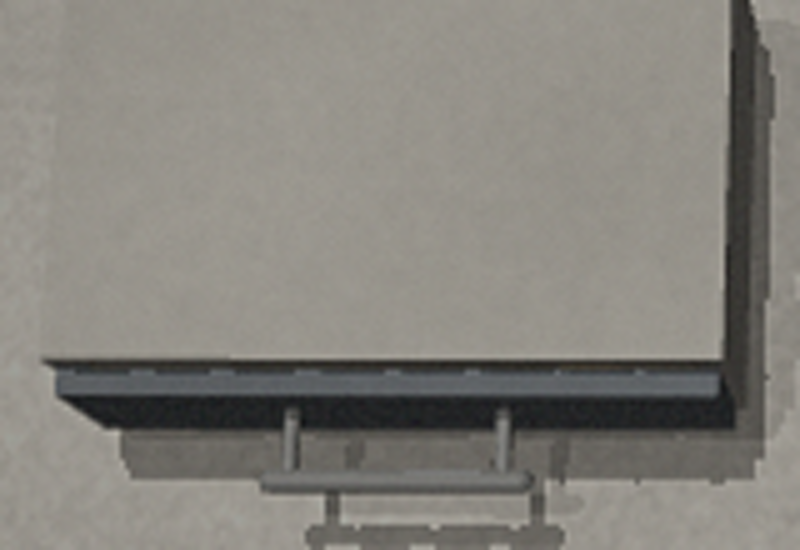

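The crop confirms that the left white mount carries a hex nut with a stud at (332,222), and the cabinet's bar handle is at (148,181). Now I move over the mount for a wrist look on the way to the cabinet.

Run:
```python
from h import *
f=vision.grab_frame("top")
for p in [(120.4,181.2),(174.6,181.4)]: print(plane(f,p,.063))
to((0.44,-0.235,0.24))
```

```text
[0.57270992 0.2840998  0.063     ]
[0.57574042 0.1549735  0.063     ]
shift [  -8.9  354.9 -299.2] tcp [ 0.185  -0.6229  0.2309] zang -1.282 tilt 0.05 x [-0.     0.001 -1.   ] t 0.25
```

```bash
python3 -m handwheel '[{"xyz":[-1,16,-14],"yaw":0,"hand":85},{"xyz":[-1,30,-25],"yaw":0,"hand":85},{"xyz":[-1,30,-25],"yaw":0,"hand":85},{"xyz":[-1,30,-25],"yaw":0,"hand":85},{"xyz":[-1,30,-25],"yaw":0,"hand":85},{"xyz":[-1,30,-25],"yaw":0,"hand":85},{"xyz":[-1,30,-25],"yaw":0,"hand":85},{"xyz":[-1,30,-25],"yaw":0,"hand":85},{"xyz":[-1,30,-25],"yaw":0,"hand":85},{"xyz":[0,30,-25],"yaw":0,"hand":85},{"xyz":[0,30,-25],"yaw":0,"hand":85},{"xyz":[0,25,-22],"yaw":0,"hand":85},{"xyz":[0,14,-13],"yaw":0,"hand":85},{"xyz":[0,0,0],"yaw":0,"hand":85},{"xyz":[0,0,0],"yaw":0,"hand":85}]'
python3 - <<'E'
from h import *
to((0.44,-0.235,0.24))
f=vision.grab_frame("wrist"); cv2.imwrite("pics/w1.png",f["pixels"])
E
```

```text
time: 1.5
tcp_pos: [0.4485, -0.2169, 0.2377]
ee_rot: [-1.214, 1.568, -2.499]
wrist_force: [0.6, -0.8, 0.1]
opening: 0.0853
shift [ -2.3 -13.3  15. ] tcp [ 0.4485 -0.2169  0.2377] zang -1.285 tilt 0.15 x [-0.002 -0.002 -1.   ] t 1.5
```

View pics/w1.png

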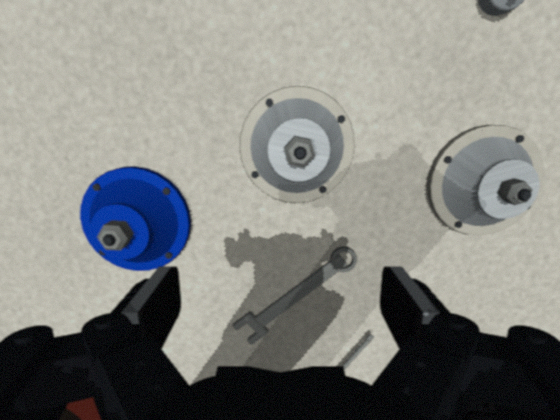

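Run:
```python
from h import *
f=vision.grab_frame("wrist"); crop(f,(300,150),80,60,10,"pics/w1c.png"); crop(f,(512,190),80,60,10,"pics/w1d.png")
print(proj(f,(0.489,-0.2206,.05)),f["extrinsics"][:3,3])
print(np.linalg.norm(plane(f,(300,150),.066)-plane(f,(310,150),.066)))
```

```text
[295.02511826 148.71130674] [ 0.51402268 -0.19793721  0.38157825]
0.009207342063263827
```

View pics/w1c.png

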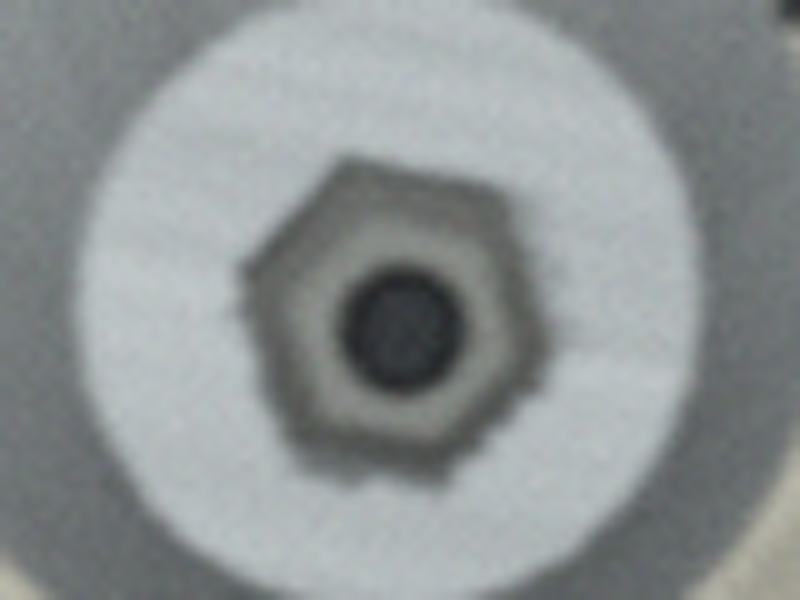

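View pics/w1d.png

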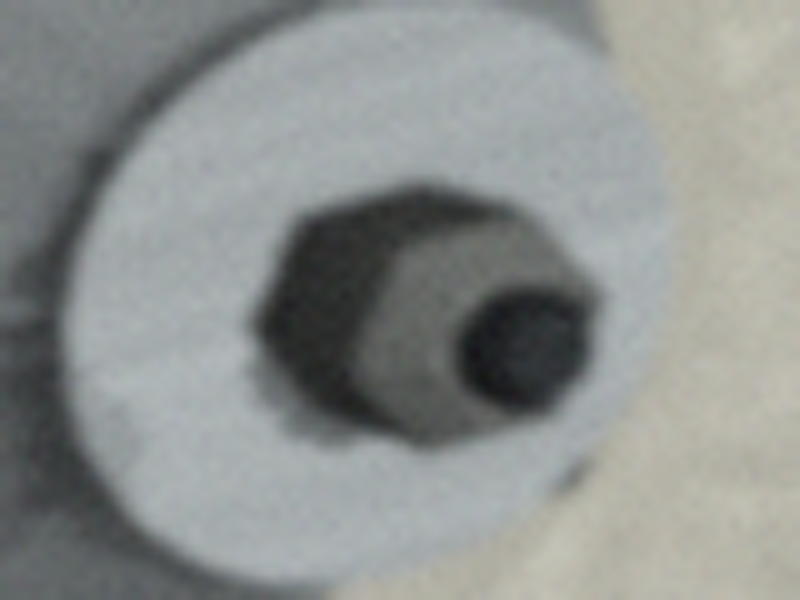

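The wrist view shows the near nut at (300,153), about 31 px across corners (≈29–31 mm), so 26 mm across flats. The spare at (515,190) measures about 24 mm, so 21. That points to the middle socket. I now measure the nut's pose.

```bash
cat >> h.py <<'E'
def shoulder(f,c,z=.05,thr=150,box=45):
    g=cv2.cvtColor(f["pixels"],cv2.COLOR_BGR2GRAY); x0=int(c[0]-box);y0=int(c[1]-box)
    m=(g[max(0,y0):y0+2*box,max(0,x0):x0+2*box]>thr).astype(np.uint8)
    return m,x0,max(0,y0)
E
python3 - <<'E'
from h import *
f=vision.grab_frame("wrist")
g=cv2.cvtColor(f["pixels"],cv2.COLOR_BGR2GRAY)
print(g[152,255:350:3])
m=((g>140)).astype(np.uint8)
# restrict: flood from shoulder point
mask=np.zeros((422,562),np.uint8); gg=cv2.GaussianBlur(g,(3,3),0)
cv2.floodFill(gg,mask,(280,150),255,6,6,4|cv2.FLOODFILL_MASK_ONLY|(255<<8))
mk=mask[1:-1,1:-1]; print(mk.sum()/255)
c=max(cv2.findContours(mk,cv2.RETR_EXTERNAL,cv2.CHAIN_APPROX_NONE)[0],key=cv2.contourArea)
h=cv2.convexHull(c); e=cv2.fitEllipse(h); print("ell",e); print("shoulder",plane(f,e[0],.05))
P=np.array([plane(f,p[0]+0.0,.05) for p in h]); cc,rr=cv2.minEnclosingCircle(P[:,:2].astype(np.float32)); print("circle",cc,rr)
# nut corners clicked
C=np.array([(245,275),(345,155),(505,190),(545,365),(440,485),(300,465)])/10+[260,120]-0.45
W=np.array([plane(f,c,.064) for c in C]); ctr=W.mean(0); print("nut ctr",ctr)
a=np.arctan2(*(W-ctr)[:,1::-1].T); print(np.degrees(a)%60,np.linalg.norm((W-ctr),axis=1))
x=np.mean(np.exp(6j*a)); print("corner ang",np.degrees(np.angle(x))/6)
# stud top
print("stud", plane(f,(260+40.2-.45,120+33-.45),.076))
E
```

```text
[120 121 122 118 171 192 189 190 191 179 100 116 131  44  56  56  43 111
 122  98 155 177 179 184 177 103 114 111 115 156 180 182]
157216.0
ell ((278.96856689453125, 168.75054931640625), (435.8512268066406, 883.4331665039062), 89.94450378417969)
shoulder [ 0.46546559 -0.21228834  0.05      ]
circle (0.38273441791534424, -0.23669125139713287) 0.33544114232063293
nut ctr [ 0.48777079 -0.22542015  0.064     ]
[28.62227321 34.2040811  37.43907892 30.88353615 32.21829404 42.11871428] [0.01477751 0.01607472 0.01558128 0.01437684 0.01559861 0.01582812]
corner ang -25.848472548607607
stud [ 0.48835373 -0.22504283  0.076     ]
```

Run:
```python
from h import *
f=vision.grab_frame("wrist")
def shc(f,c,thr,z=.05,box=50):
    g=cv2.cvtColor(f["pixels"],cv2.COLOR_BGR2GRAY)
    m=np.zeros_like(g); cv2.circle(m,(int(c[0]),int(c[1])),box,255,-1)
    m[g<thr]=0
    n,l,s,ct=cv2.connectedComponentsWithStats(m)
    lab=l[int(c[1]),int(c[0])-20]; mk=(l==lab).astype(np.uint8)
    k=max(cv2.findContours(mk,cv2.RETR_EXTERNAL,cv2.CHAIN_APPROX_NONE)[0],key=cv2.contourArea)
    h=cv2.convexHull(k); e=cv2.fitEllipse(h); return e,plane(f,e[0],z)
print(shc(f,(300,150),155,box=40))
t=vision.grab_frame("top")
g=cv2.cvtColor(t["pixels"],cv2.COLOR_BGR2GRAY); print(g[221,300:365:3])
crop(t,(334,221),60,45,13,"pics/t1.png")
```

```text
(((296.6285400390625, 147.47943115234375), (61.821170806884766, 62.747066497802734), 20.594341278076172), array([ 0.48959888, -0.22377437,  0.05      ]))
[172 176 149 175 139 137 135  40  64  61  56  61  57  59  62  64  60  59
  64  67  65  63]
```

View pics/t1.png

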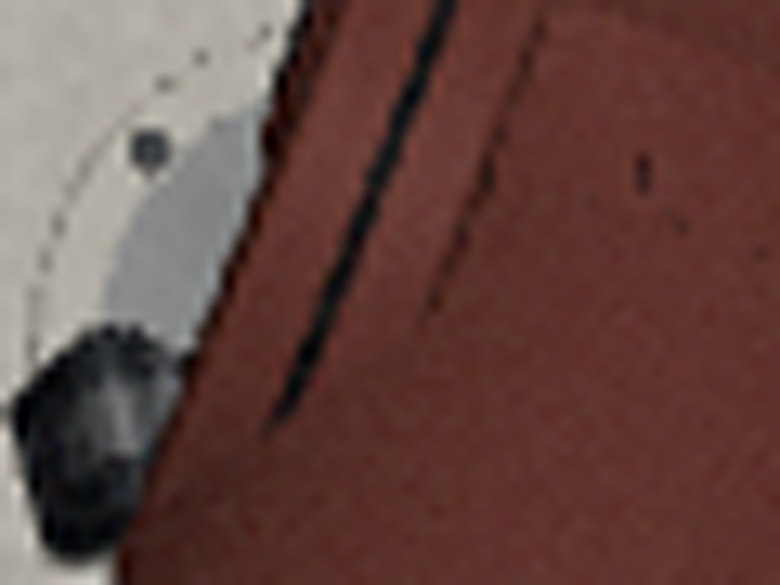

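Run:
```python
from h import *
to((0.57,0.22,0.18),np.pi)
```

```text
shift [  56.5  239.7 -388.1] tcp [ 0.4474 -0.2192  0.2375] zang -1.29 tilt 0.16 x [-0.002 -0.002 -1.   ] t 1.75
turn world 1.29 tool yaw -1.29
```

```bash
python3 -m handwheel '[{"xyz":[2,10,-16],"yaw":0,"hand":85},{"xyz":[4,18,-30],"yaw":0,"hand":60},{"xyz":[4,20,-32],"yaw":0,"hand":40},{"xyz":[4,20,-32],"yaw":0,"hand":30},{"xyz":[4,20,-32],"yaw":0,"hand":26},{"xyz":[4,20,-32],"yaw":0,"hand":26},{"xyz":[4,20,-32],"yaw":0,"hand":26},{"xyz":[4,20,-32],"yaw":0,"hand":26},{"xyz":[4,20,-32],"yaw":0,"hand":26},{"xyz":[4,20,-32],"yaw":0,"hand":26},{"xyz":[4,20,-32],"yaw":0,"hand":26},{"xyz":[4,18,-29],"yaw":0,"hand":26},{"xyz":[2,10,-16],"yaw":0,"hand":26},{"xyz":[0,0,0],"yaw":0,"hand":26}]'
python3 -m handwheel '[{"xyz":[0,0,0],"yaw":-0.06,"hand":26},{"xyz":[0,0,0],"yaw":-0.117,"hand":26},{"xyz":[0,0,0],"yaw":-0.117,"hand":26},{"xyz":[0,0,0],"yaw":-0.117,"hand":26},{"xyz":[0,0,0],"yaw":-0.117,"hand":26},{"xyz":[0,0,0],"yaw":-0.117,"hand":26},{"xyz":[0,0,0],"yaw":-0.117,"hand":26},{"xyz":[0,0,0],"yaw":-0.117,"hand":26},{"xyz":[0,0,0],"yaw":-0.117,"hand":26},{"xyz":[0,0,0],"yaw":-0.117,"hand":26},{"xyz":[0,0,0],"yaw":-0.117,"hand":26},{"xyz":[0,0,0],"yaw":-0.06,"hand":26},{"xyz":[0,0,0],"yaw":0,"hand":26}]'
python3 - <<'E'
from h import *
to((0.573,0.2195,0.12),np.pi)
f=vision.grab_frame("wrist"); cv2.imwrite("pics/w2.png",f["pixels"])
print(f["extrinsics"][:3].round(3))
E
```

```text
time: 2.92
tcp_pos: [0.5822, 0.2038, 0.1839]
ee_rot: [-0.515, 1.565, -1.849]
wrist_force: [-0.9, -0.0, 0.1]
opening: 0.0257
time: 4.0
tcp_pos: [0.5871, 0.1768, 0.1802]
ee_rot: [-1.913, 1.551, -1.92]
wrist_force: [-0.3, 0.7, 0.3]
opening: 0.0264
shift [ 59.4  43.7 -14. ] tcp [0.5871 0.1768 0.1802] zang -0.007 tilt 1.13 x [-0.007 -0.019 -1.   ] t 4.0
turn world 0.007 tool yaw -0.007
[[ 1.     0.006  0.009  0.588]
 [-0.008  0.957  0.29   0.248]
 [-0.006 -0.29   0.957  0.323]]
```

View pics/w2.png

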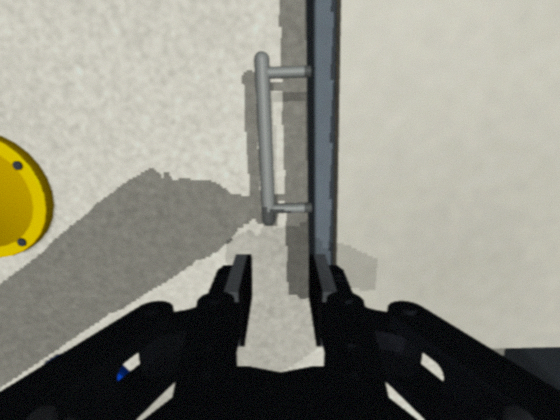

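Run:
```python
from h import *
f=vision.grab_frame("wrist")
a=plane(f,(262,60),.062);b=plane(f,(268,215),.062);print(a,b)
print(plane(f,(324,60),.085),plane(f,(324,215),.085))
m=(a+b)/2
to((m[0],m[1],0.12),np.pi)
```

```text
[0.57410249 0.28148566 0.062     ] [0.57575258 0.16645579 0.062     ]
[0.61535588 0.27796337 0.085     ] [0.61800961 0.17317823 0.085     ]
shift [ 59.4  47.8 -12.4] tcp [0.5871 0.1771 0.1802] zang -0.013 tilt 1.13 x [-0.007 -0.019 -1.   ] t 4.1
turn world 0.013 tool yaw -0.013
```

```bash
python3 -m handwheel '[{"xyz":[6,6,-2],"yaw":0,"hand":26},{"xyz":[10,10,-3],"yaw":0,"hand":26},{"xyz":[10,10,-3],"yaw":0,"hand":26},{"xyz":[10,10,-2],"yaw":0,"hand":26},{"xyz":[10,7,-2],"yaw":0,"hand":26},{"xyz":[4,3,0],"yaw":0,"hand":26},{"xyz":[0,0,0],"yaw":0,"hand":26},{"xyz":[0,0,0],"yaw":0,"hand":26}]'
python3 - <<'E'
from h import *
to((0.575,0.2215,0.04),np.pi)
f=vision.grab_frame("wrist"); cv2.imwrite("pics/w3.png",f["pixels"])
E
```

```text
time: 4.77
tcp_pos: [0.5749, 0.2227, 0.1251]
ee_rot: [-1.843, 1.549, -1.873]
wrist_force: [0.5, -0.6, 0.9]
opening: 0.0258
shift [85.1  0.6  0.6] tcp [0.5749 0.2227 0.1251] zang -0.03 tilt 1.24 x [-0.006 -0.021 -1.   ] t 4.77
turn world 0.03 tool yaw -0.03
```

View pics/w3.png

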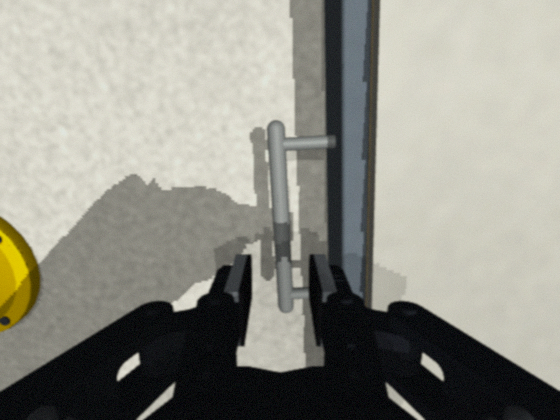

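Bar between the fingers, running (276,125) to (286,305). I go straight down and grip.

```bash
python3 -m handwheel '[{"xyz":[8,0,0],"yaw":-0.015,"hand":26},{"xyz":[16,0,0],"yaw":-0.015,"hand":26},{"xyz":[16,0,0],"yaw":0,"hand":26},{"xyz":[16,0,0],"yaw":0,"hand":26},{"xyz":[14,0,0],"yaw":0,"hand":26},{"xyz":[10,0,0],"yaw":0,"hand":26},{"xyz":[5,0,0],"yaw":0,"hand":26},{"xyz":[0,0,0],"yaw":0,"hand":5},{"xyz":[0,0,0],"yaw":0,"hand":5},{"xyz":[0,0,0],"yaw":0,"hand":5},{"xyz":[0,0,0],"yaw":0,"hand":5}]' 30
```

```text
time: 5.73
tcp_pos: [0.5748, 0.2191, 0.0421]
ee_rot: [-1.744, 1.547, -1.741]
wrist_force: [-0.2, 0.3, 0.9]
opening: 0.0096
```

```bash
python3 -m handwheel '[{"xyz":[0,0,-5],"yaw":0,"hand":5},{"xyz":[0,0,-10],"yaw":0,"hand":5},{"xyz":[0,0,-14],"yaw":0,"hand":5},{"xyz":[0,0,-16],"yaw":0,"hand":5},{"xyz":[0,0,-16],"yaw":0,"hand":5},{"xyz":[0,0,-16],"yaw":0,"hand":5},{"xyz":[0,0,-16],"yaw":0,"hand":5},{"xyz":[0,0,-16],"yaw":0,"hand":5},{"xyz":[0,0,-12],"yaw":0,"hand":5},{"xyz":[0,0,-8],"yaw":0,"hand":5},{"xyz":[0,0,0],"yaw":0,"hand":5}]'
python3 - <<'E'
from h import *
to((0.43,0.22,0.04),np.pi)
E
```

```text
time: 6.65
tcp_pos: [0.4402, 0.2157, 0.042]
ee_rot: [-1.34, 1.544, -1.34]
wrist_force: [-1.4, 2.1, -1.9]
opening: 0.0096
shift [  1.8   4.3 -10.2] tcp [0.4402 0.2157 0.042 ] zang -0.0 tilt 1.51 x [ 0.006 -0.026 -1.   ] t 6.65
turn world 0.0 tool yaw -0.0
```

```bash
python3 -m handwheel '[{"xyz":[0,0,-4],"yaw":0,"hand":5},{"xyz":[0,0,-5],"yaw":0,"hand":5},{"xyz":[0,0,0],"yaw":0,"hand":5},{"xyz":[0,0,0],"yaw":0,"hand":26},{"xyz":[0,0,0],"yaw":0,"hand":26},{"xyz":[0,0,0],"yaw":0,"hand":26},{"xyz":[0,0,0],"yaw":0,"hand":26}]'
python3 -m handwheel '[{"xyz":[-8,0,0],"yaw":0,"hand":26},{"xyz":[-20,0,0],"yaw":0,"hand":26},{"xyz":[-30,0,0],"yaw":0,"hand":26},{"xyz":[-35,0,0],"yaw":0,"hand":26},{"xyz":[-35,0,0],"yaw":0,"hand":26},{"xyz":[-35,0,0],"yaw":0,"hand":40},{"xyz":[-20,0,0],"yaw":0,"hand":60},{"xyz":[-10,0,0],"yaw":0,"hand":60},{"xyz":[0,0,0],"yaw":0,"hand":60}]'
python3 - <<'E'
from h import *
to((0.43,0.22,0.24),np.pi)
for n in ("wrist","top"):
  f=vision.grab_frame(n); cv2.imwrite(f"pics/{n}4.png",f["pixels"])
E
```

```text
time: 7.23
tcp_pos: [0.4318, 0.2154, 0.0418]
ee_rot: [-1.318, 1.545, -1.321]
wrist_force: [0.3, -0.8, 0.5]
opening: 0.0258
time: 7.98
tcp_pos: [0.4289, 0.2216, 0.2458]
ee_rot: [-1.5, 1.548, -1.499]
wrist_force: [0.3, 0.1, 0.2]
opening: 0.0599
shift [ 5.9 -1.5  1.1] tcp [0.4289 0.2216 0.2458] zang 0.001 tilt 1.3 x [ 0.002 -0.023 -1.   ] t 7.98
turn world -0.001 tool yaw 0.001
```

View pics/wrist4.png

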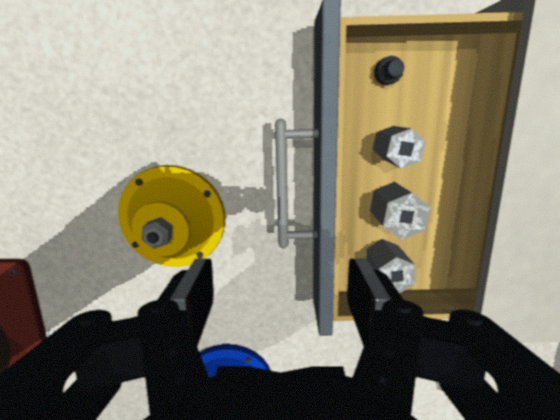

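View pics/top4.png

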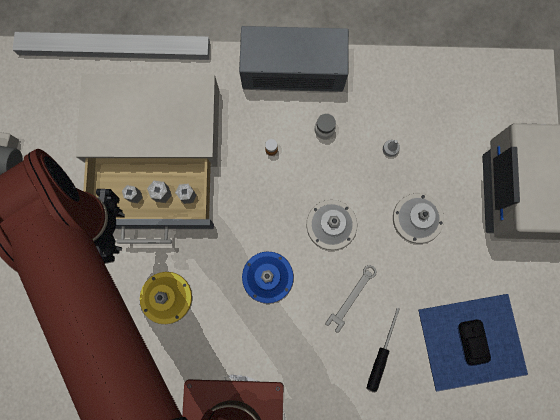

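Run:
```python
from h import *
t=vision.grab_frame("top"); crop(t,(158,191),84,40,9,"pics/t5.png"); crop(t,(333,221),60,45,13,"pics/t5n.png")
f=vision.grab_frame("wrist"); crop(f,(402,212),70,170,4,"pics/w5.png")
```

```text
(no output)
```

View pics/t5.png

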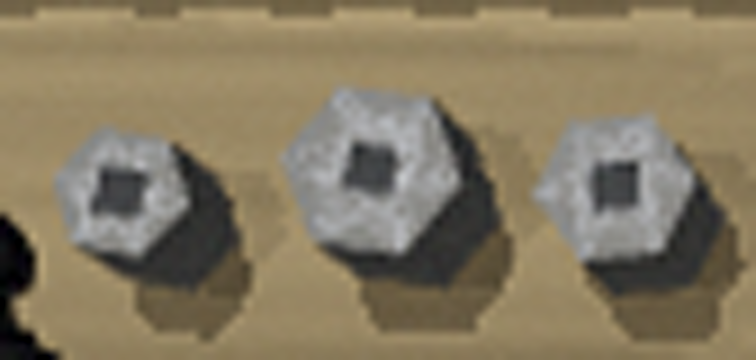

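View pics/w5.png

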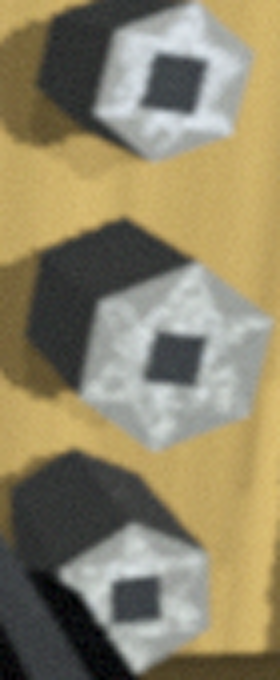

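View pics/t5n.png

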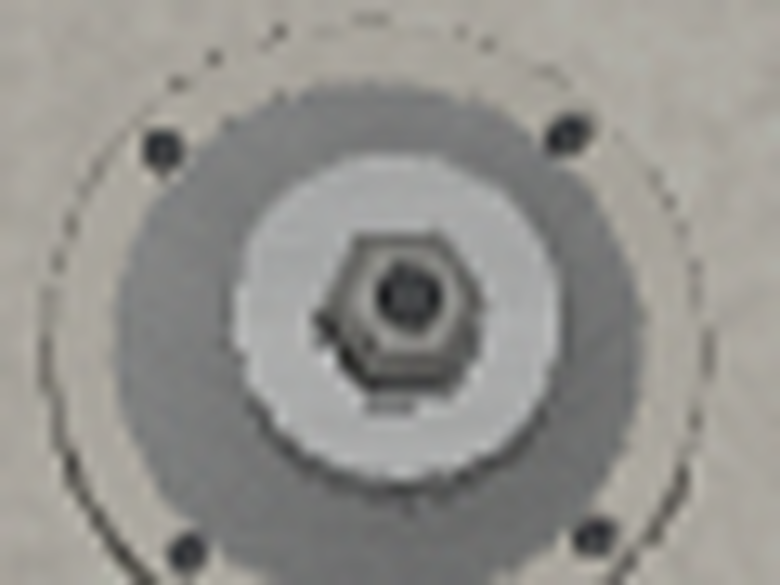

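Sizes in the top view: left ~132 px (small), centre ~178 px (large), right ~162 px (middle, wanted). The fourth piece, round and dark at wrist (390,70), is the adapter. I measure the right-hand one closely.

```bash
cat >> h.py <<'E'
def hexes(f,roi,z=.074,v=120,smax=50,amin=80):
    x,y,w,h=roi; i=f["pixels"][y:y+h,x:x+w]; i=cv2.resize(i,None,fx=4,fy=4,interpolation=cv2.INTER_CUBIC)
    H=cv2.cvtColor(i,cv2.COLOR_BGR2HSV); m=((H[...,1]<smax)&(H[...,2]>v)).astype(np.uint8)
    m=cv2.morphologyEx(m,cv2.MORPH_OPEN,np.ones((5,5),np.uint8))
    out=[]
    for c in cv2.findContours(m,cv2.RETR_EXTERNAL,cv2.CHAIN_APPROX_NONE)[0]:
        if cv2.contourArea(c)<amin*16: continue
        hu=cv2.convexHull(c)[:,0]; P=np.array([plane(f,((u+.5)/4-.5+x,(w_+.5)/4-.5+y),z)[:2] for u,w_ in hu])
        M=cv2.moments((P*1e4).astype(np.float32)); ctr=np.array([M["m10"],M["m01"]])/M["m00"]/1e4
        A=abs(M["m00"])/1e8; af=np.sqrt(A/0.8660)*1000
        # orientation: dominant edges
        d=np.diff(np.vstack([P,P[:1]]),axis=0);L=np.hypot(*d.T);an=np.arctan2(d[:,1],d[:,0])
        o=np.degrees(np.angle(np.sum(L*np.exp(6j*an))))/6
        # support widths at o+90
        out.append((ctr,af,o)); print("ctr",ctr.round(4),"flats mm",round(af,1),"edge/normal ang deg mod60 (normal)",round((o+90)%60,1), "pix",hu.mean(0)/4+[x,y])
    return out
E
python3 - <<'E'
from h import *
t=vision.grab_frame("top"); hexes(t,(118,172,84,40))
f=vision.grab_frame("wrist"); hexes(f,(370,90,62,200),v=135)
print(plane(t,(333.15,221.9),.05), "stud",plane(t,(303+409/13-.46,198+297/13-.46),.076))
E
```

```text
ctr [0.5458 0.2591] flats mm 31.3 edge/normal ang deg mod60 (normal) 49.5 pix [129.17647059 191.41176471]
ctr [0.5505 0.1298] flats mm 36.9 edge/normal ang deg mod60 (normal) 7.7 pix [184.70833333 190.55555556]
ctr [0.5534 0.1939] flats mm 41.5 edge/normal ang deg mod60 (normal) 53.9 pix [156.03125    189.85416667]
ctr [0.5506 0.1309] flats mm 33.1 edge/normal ang deg mod60 (normal) 12.9 pix [404.36904762 273.76190476]
ctr [0.5511 0.1925] flats mm 41.1 edge/normal ang deg mod60 (normal) 55.6 pix [410.40909091 219.69318182]
ctr [0.5438 0.2583] flats mm 32.2 edge/normal ang deg mod60 (normal) 50.9 pix [413.76315789 148.27631579]
[ 0.49070882 -0.22427604  0.05      ] stud [ 0.4905441  -0.22370808  0.076     ]
```

Run:
```python
from h import *
to((0.5505,0.130,0.16),0.134)
```

```text
shift [ 83.4 -88.5 123.6] tcp [0.4273 0.2204 0.2418] zang 0.001 tilt 1.4 x [-0.005 -0.024 -1.   ] t 8.28
turn world 0.133 tool yaw -0.133
```

```bash
python3 -m handwheel '[{"xyz":[3,-5,7],"yaw":0,"hand":62},{"xyz":[6,-8,12],"yaw":0,"hand":62},{"xyz":[9,-11,15],"yaw":0,"hand":62},{"xyz":[9,-11,15],"yaw":0,"hand":62},{"xyz":[9,-11,15],"yaw":0,"hand":62},{"xyz":[9,-11,15],"yaw":0,"hand":62},{"xyz":[9,-11,15],"yaw":0,"hand":62},{"xyz":[9,-10,14],"yaw":0,"hand":62},{"xyz":[6,-6,8],"yaw":0,"hand":62},{"xyz":[3,-3,4],"yaw":-0.03,"hand":62},{"xyz":[0,0,0],"yaw":-0.04,"hand":62},{"xyz":[0,0,0],"yaw":-0.04,"hand":62},{"xyz":[0,0,0],"yaw":-0.02,"hand":62},{"xyz":[0,0,0],"yaw":0,"hand":62}]'
python3 - <<'E'
from h import *
to((0.5505,0.130,0.16),0.134)
f=vision.grab_frame("wrist"); cv2.imwrite("pics/w6.png",f["pixels"])
E
```

```text
time: 9.45
tcp_pos: [0.5511, 0.1208, 0.1504]
ee_rot: [-2.49, 1.534, -2.354]
wrist_force: [-0.8, 0.8, 0.4]
opening: 0.0623
shift [-9.9  9.   0.4] tcp [0.5511 0.1208 0.1504] zang 0.136 tilt 2.12 x [-0.026 -0.026 -0.999] t 9.45
turn world -0.002 tool yaw 0.002
```

View pics/w6.png

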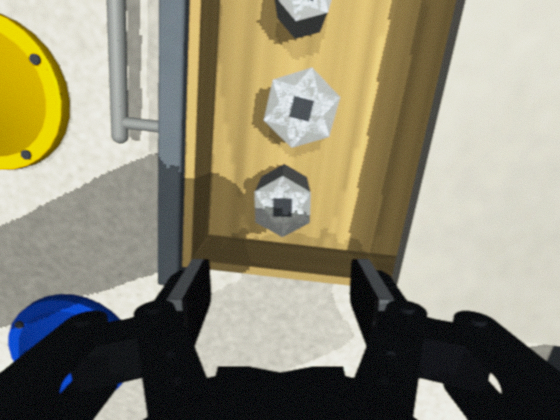

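```bash
python3 -m handwheel '[{"xyz":[-5,4,-30],"yaw":0,"hand":62},{"xyz":[-5,4,-30],"yaw":0,"hand":62},{"xyz":[0,0,0],"yaw":0,"hand":62},{"xyz":[0,0,0],"yaw":0,"hand":62}]'
python3 -c "
from h import *
to((0.5505,0.130,0.16),0.134)"
python3 -m handwheel '[{"xyz":[0,0,6],"yaw":0,"hand":62},{"xyz":[0,0,6],"yaw":0,"hand":62},{"xyz":[0,0,6],"yaw":0,"hand":62},{"xyz":[0,0,6],"yaw":0,"hand":62},{"xyz":[0,0,6],"yaw":0,"hand":62},{"xyz":[0,0,6],"yaw":0,"hand":62},{"xyz":[0,0,6],"yaw":0,"hand":62},{"xyz":[0,0,6],"yaw":0,"hand":62},{"xyz":[0,0,6],"yaw":0,"hand":62},{"xyz":[0,0,0],"yaw":0,"hand":62}]'
python3 -c "
from h import *
to((0.5505,0.130,0.16),0.134)"
```

```text
time: 9.83
tcp_pos: [0.4883, 0.1213, 0.1604]
ee_rot: [-2.563, 1.533, -2.432]
wrist_force: [0.2, 0.1, 1.2]
opening: 0.062
shift [-1.6  0.5 62.8] tcp [0.4883 0.1213 0.1604] zang 0.131 tilt 2.19 x [-0.029 -0.025 -0.999] t 9.83
turn world 0.003 tool yaw -0.003
time: 10.67
tcp_pos: [0.5508, 0.1292, 0.1573]
ee_rot: [-2.604, 1.534, -2.476]
wrist_force: [-1.2, -0.1, 0.5]
opening: 0.062
shift [-2.7  0.8 -0.2] tcp [0.5508 0.1292 0.1573] zang 0.128 tilt 2.12 x [-0.029 -0.023 -0.999] t 10.67
turn world 0.006 tool yaw -0.006
```

```bash
python3 -m handwheel '[{"xyz":[0,0,0],"yaw":0.12,"hand":62},{"xyz":[0,0,0],"yaw":0.12,"hand":62},{"xyz":[0,0,0],"yaw":0,"hand":62}]'
python3 -c "
from h import *
to((0.5505,0.130,0.16),0.134)"
python3 -m handwheel '[{"xyz":[0,0,0],"yaw":-0.04,"hand":62},{"xyz":[0,0,0],"yaw":-0.04,"hand":62},{"xyz":[0,0,0],"yaw":-0.04,"hand":62},{"xyz":[0,0,0],"yaw":-0.04,"hand":62},{"xyz":[0,0,0],"yaw":-0.04,"hand":62},{"xyz":[0,0,0],"yaw":-0.04,"hand":62},{"xyz":[0,0,0],"yaw":0,"hand":62}]'
python3 -c "
from h import *
to((0.5505,0.130,0.16),0.134)"
```

```text
time: 10.92
tcp_pos: [0.551, 0.1296, 0.1568]
ee_rot: [-2.398, 1.533, -2.518]
wrist_force: [0.2, -0.6, 0.7]
opening: 0.0621
shift [-3.2  0.3 -0.7] tcp [0.551  0.1296 0.1568] zang -0.121 tilt 2.15 x [-0.03  -0.022 -0.999] t 10.92
turn world 0.255 tool yaw -0.255
time: 11.5
tcp_pos: [0.5503, 0.1297, 0.1573]
ee_rot: [-2.626, 1.532, -2.467]
wrist_force: [-0.1, 0.2, 0.5]
opening: 0.062
shift [-2.7  0.2  0.1] tcp [0.5503 0.1297 0.1573] zang 0.159 tilt 2.2 x [-0.03  -0.024 -0.999] t 11.5
turn world -0.025 tool yaw 0.025
```

Run:
```python
from h import *
f=vision.grab_frame("wrist"); i=hexes(f,(235,150,95,95),v=110,amin=300); cv2.imwrite("pics/w7.png",f["pixels"][140:260,220:340].repeat(5,0).repeat(5,1))
to((0.5505,0.130,0.16),-.913)
```

```text
ctr [0.556  0.1224] flats mm 17.9 edge/normal ang deg mod60 (normal) 8.0 pix [289.453125 230.640625]
ctr [0.5452 0.1337] flats mm 30.6 edge/normal ang deg mod60 (normal) 7.7 pix [277.58695652 207.55434783]
shift [-2.7  0.2  0.1] tcp [0.5503 0.1298 0.1573] zang 0.156 tilt 2.2 x [-0.03  -0.024 -0.999] t 11.55
turn world -1.069 tool yaw 1.069
```

View pics/w7.png

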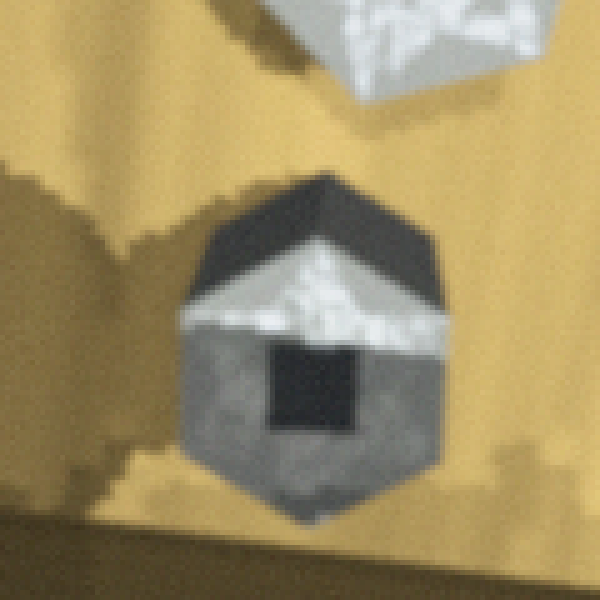

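Run:
```python
from h import *
f=vision.grab_frame("wrist")
C=np.array([(318,237),(447,325),(443,463),(315,525),(180,450),(183,318)])/5+[220,140]-.5
W=np.array([plane(f,c,.074) for c in C])[:,:2]; ctr=W.mean(0); d=W-ctr
a=np.arctan2(d[:,1],d[:,0]); print(ctr,np.linalg.norm(d,axis=1).mean()*2*.866*1000,np.degrees(np.angle(np.mean(np.exp(6j*(a-np.pi/6)))))/6)
print(plane(f,np.array((313,389))/5+[220,140]-.5,.074))
```

```text
[0.5482904  0.12872551] 36.42963641856738 7.722695277618931
[0.54815212 0.128571   0.074     ]
```

```bash
python3 -m handwheel '[{"xyz":[0,0,0],"yaw":0.05,"hand":62},{"xyz":[0,0,0],"yaw":0.09,"hand":55},{"xyz":[0,0,0],"yaw":0.1,"hand":50},{"xyz":[0,0,0],"yaw":0.1,"hand":48},{"xyz":[0,0,0],"yaw":0.1,"hand":48},{"xyz":[0,0,0],"yaw":0.1,"hand":48},{"xyz":[0,0,0],"yaw":0.1,"hand":48},{"xyz":[0,0,0],"yaw":0.1,"hand":48},{"xyz":[0,0,0],"yaw":0.1,"hand":48},{"xyz":[0,0,0],"yaw":0.1,"hand":48},{"xyz":[0,0,0],"yaw":0.08,"hand":48},{"xyz":[0,0,0],"yaw":0.04,"hand":48},{"xyz":[0,0,0],"yaw":0,"hand":48},{"xyz":[0,0,0],"yaw":0,"hand":48}]'
python3 - <<'E'
from h import *
to((0.5493,0.1292,0.10),-.913)
f=vision.grab_frame("wrist"); cv2.imwrite("pics/w8.png",f["pixels"])
E
```

```text
time: 12.77
tcp_pos: [0.5498, 0.1298, 0.1579]
ee_rot: [-1.484, 1.533, -2.441]
wrist_force: [-0.1, -0.6, -0.3]
opening: 0.048
shift [57.9  1.4  0. ] tcp [0.5498 0.1298 0.1579] zang -0.957 tilt 2.19 x [-0.029 -0.025 -0.999] t 12.77
turn world 0.044 tool yaw -0.044
```

View pics/w8.png

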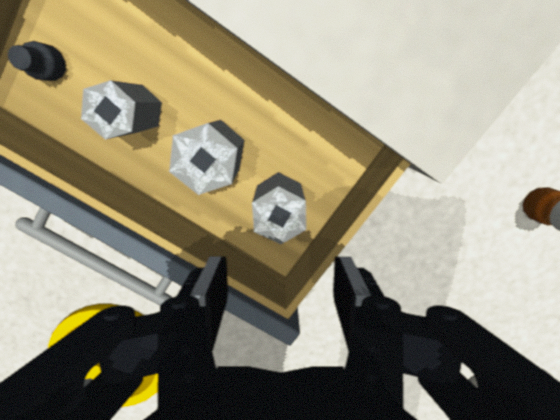

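```bash
python3 -m handwheel '[{"xyz":[6,0.5,0],"yaw":-0.022,"hand":48},{"xyz":[12,0.5,0],"yaw":-0.022,"hand":48},{"xyz":[14,0.5,0],"yaw":0,"hand":48},{"xyz":[14,0,0],"yaw":0,"hand":48},{"xyz":[8,0,0],"yaw":0,"hand":48},{"xyz":[4,0,0],"yaw":0,"hand":48},{"xyz":[0,0,0],"yaw":0,"hand":48}]'
python3 - <<'E'
from h import *
to((0.5493,0.1292,0.036),-.913)
f=vision.grab_frame("wrist"); cv2.imwrite("pics/w9.png",f["pixels"])
E
```

```text
time: 13.4
tcp_pos: [0.5486, 0.129, 0.0934]
ee_rot: [-1.572, 1.532, -2.469]
wrist_force: [0.3, -0.2, -0.7]
opening: 0.0479
shift [57.3  2.9  0.3] tcp [0.5486 0.129  0.0934] zang -0.896 tilt 2.24 x [-0.031 -0.024 -0.999] t 13.4
turn world -0.017 tool yaw 0.017
```

View pics/w9.png

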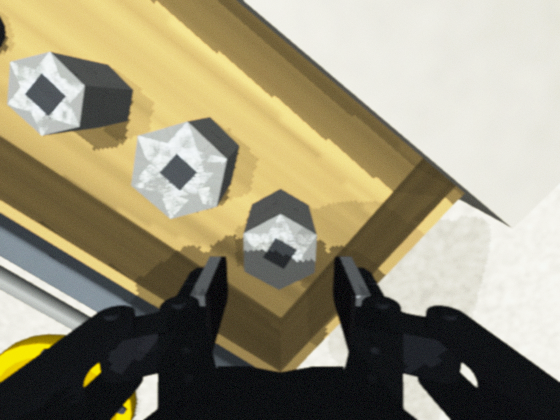

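```bash
python3 -m handwheel '[{"xyz":[4,0.5,0],"yaw":0.01,"hand":48},{"xyz":[8,0.5,0],"yaw":0,"hand":48},{"xyz":[10,0.5,0],"yaw":0,"hand":48},{"xyz":[10,0.5,0],"yaw":0,"hand":48},{"xyz":[10,0.5,0],"yaw":0,"hand":48},{"xyz":[8,0,0],"yaw":0,"hand":48},{"xyz":[4,0,0],"yaw":0,"hand":48},{"xyz":[0,0,0],"yaw":0,"hand":48}]'
python3 - <<'E'
from h import *
to((0.5493,0.1292,0.036),-.913)
E
```

```text
time: 14.12
tcp_pos: [0.5501, 0.1297, 0.0351]
ee_rot: [-1.529, 1.534, -2.436]
wrist_force: [-0.6, 0.2, 0.5]
opening: 0.0479
shift [-0.8 -1.  -0.2] tcp [0.5501 0.1297 0.0351] zang -0.907 tilt 2.11 x [-0.028 -0.024 -0.999] t 14.12
turn world -0.006 tool yaw 0.006
```

```bash
python3 -m handwheel '[{"xyz":[0,-0.8,0],"yaw":0,"hand":40},{"xyz":[0,0,0],"yaw":0,"hand":34},{"xyz":[0,0,0],"yaw":0,"hand":32},{"xyz":[0,0,0],"yaw":0,"hand":32},{"xyz":[0,0,0],"yaw":0,"hand":32},{"xyz":[0,0,0],"yaw":0,"hand":32},{"xyz":[0,0,0],"yaw":0,"hand":32}]' 50
python3 - <<'E'
from h import *
to((0.5493,0.1292,0.036),-.913)
E
```

```text
time: 14.7
tcp_pos: [0.5494, 0.1291, 0.0355]
ee_rot: [-1.528, 1.534, -2.434]
wrist_force: [0.6, -0.2, -2.5]
opening: 0.0364
shift [-0.5 -0.1 -0.2] tcp [0.5494 0.1291 0.0355] zang -0.907 tilt 2.11 x [-0.028 -0.024 -0.999] t 14.7
turn world -0.006 tool yaw 0.006
```

```bash
python3 -m handwheel '[{"xyz":[-4,0,0],"yaw":0,"hand":32},{"xyz":[-8,0,0],"yaw":0,"hand":32},{"xyz":[-14,0,0],"yaw":0,"hand":32},{"xyz":[-18,0,0],"yaw":0,"hand":32},{"xyz":[-18,0,0],"yaw":0,"hand":32},{"xyz":[-18,0,0],"yaw":0,"hand":32},{"xyz":[-14,0,0],"yaw":0,"hand":32},{"xyz":[-8,0,0],"yaw":0,"hand":32},{"xyz":[0,0,0],"yaw":0,"hand":32}]'
python3 - <<'E'
from h import *
to((0.4895,-0.2242,0.13),-.913)
f=vision.grab_frame("wrist"); cv2.imwrite("pics/w10.png",f["pixels"])
E
```

```text
time: 15.45
tcp_pos: [0.5519, 0.1323, 0.1464]
ee_rot: [-1.534, 1.534, -2.439]
wrist_force: [-0.1, 0.7, -1.7]
opening: 0.0363
shift [  26.4 -268.4  241.9] tcp [0.5519 0.1323 0.1464] zang -0.905 tilt 2.08 x [-0.028 -0.023 -0.999] t 15.45
turn world -0.008 tool yaw 0.008
```

View pics/w10.png

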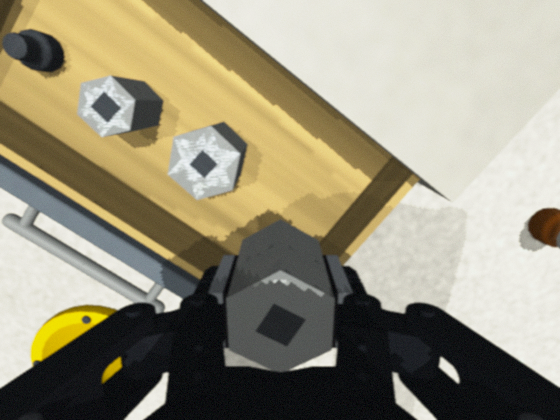

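```bash
python3 -m handwheel '[{"xyz":[0,-5,5],"yaw":0,"hand":32},{"xyz":[0,-10,9],"yaw":0,"hand":32},{"xyz":[0,-15,13],"yaw":0,"hand":32},{"xyz":[0,-17,15],"yaw":0,"hand":32},{"xyz":[0,-17,15],"yaw":0,"hand":32},{"xyz":[0,-17,15],"yaw":0,"hand":32},{"xyz":[0,-17,15],"yaw":0,"hand":32},{"xyz":[0,-17,15],"yaw":0,"hand":32},{"xyz":[0,-17,15],"yaw":0,"hand":32},{"xyz":[0,-17,15],"yaw":0,"hand":32},{"xyz":[0,-17,15],"yaw":0,"hand":32},{"xyz":[0,-17,15],"yaw":0,"hand":32},{"xyz":[0,-17,15],"yaw":0,"hand":32},{"xyz":[0,-17,15],"yaw":0,"hand":32},{"xyz":[0,-15,13],"yaw":0,"hand":32},{"xyz":[0,-12,10],"yaw":0,"hand":32},{"xyz":[0,-8,7],"yaw":0,"hand":32},{"xyz":[0,-4,4],"yaw":0,"hand":32},{"xyz":[0,0,0],"yaw":0,"hand":32}]'
python3 - <<'E'
from h import *
to((0.4895,-0.2242,0.13),-.913-.08)
f=vision.grab_frame("wrist"); cv2.imwrite("pics/w11.png",f["pixels"])
E
```

```text
time: 17.08
tcp_pos: [0.4698, -0.2269, 0.1354]
ee_rot: [-1.958, 1.509, -2.865]
wrist_force: [0.8, -0.7, -2.2]
opening: 0.0365
shift [ 4.2 17.5 10.1] tcp [ 0.4698 -0.2269  0.1354] zang -0.908 tilt 3.53 x [-0.059 -0.017 -0.998] t 17.08
turn world -0.085 tool yaw 0.085
```

View pics/w11.png

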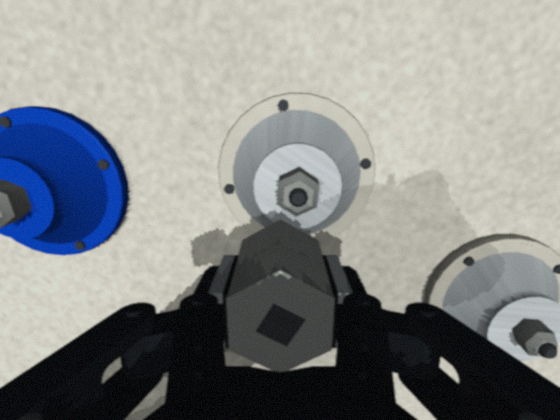

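Run:
```python
from h import *
f=vision.grab_frame("wrist"); crop(f,(298,190),100,75,8,"pics/w11c.png")
```

```text
(no output)
```

View pics/w11c.png

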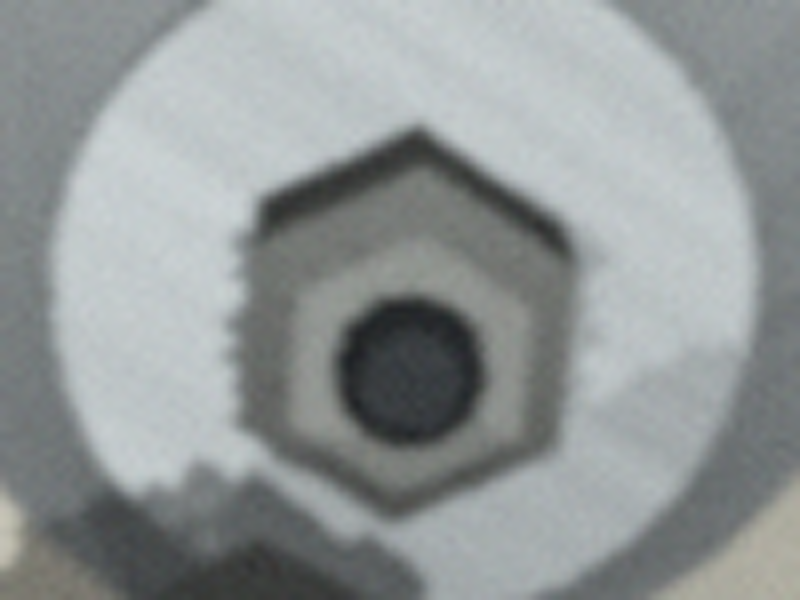

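Run:
```python
from h import *
f=vision.grab_frame("wrist")
C=np.array([(425,165),(575,260),(557,440),(395,520),(243,425),(252,240)])/8+[248,152]-.45
W=np.array([plane(f,c,.066) for c in C])[:,:2]; ctr=W.mean(0); d=W-ctr
a=np.arctan2(d[:,1],d[:,0]); print(ctr,np.linalg.norm(d,axis=1)*2*.866*1000,np.degrees(a-np.pi/6)%60,np.angle(np.mean(np.exp(6j*(a-np.pi/6))))/6)
print("stud",plane(f,np.array((410,370))/8+[248,152]-.45,.076))
```

```text
[ 0.48919765 -0.22314716] [25.31820389 25.76852881 25.37254562 26.07762844 25.88695598 26.1265277 ] [3.73304419 6.04550967 4.79726725 5.13285235 5.75943051 3.93985877] 0.08554612162892787
stud [ 0.48972818 -0.22258605  0.076     ]
```

```bash
python3 - <<'E'
from h import *
to((0.4902,-0.2237,0.11),-.9617)
E
python3 -m handwheel '[{"xyz":[2,3,2],"yaw":0.02,"hand":32},{"xyz":[4,5,3],"yaw":0.02,"hand":32},{"xyz":[6,5,3],"yaw":0.014,"hand":32},{"xyz":[6,4,2],"yaw":0,"hand":32},{"xyz":[4,2,1],"yaw":0,"hand":32},{"xyz":[2,0,0],"yaw":0,"hand":32},{"xyz":[0,0,0],"yaw":0,"hand":32}]'
python3 - <<'E'
from h import *
to((0.4902,-0.2237,0.095),-.9617)
E
```

```text
shift [24.7 17.1 11.9] tcp [ 0.4708 -0.2245  0.1359] zang -0.905 tilt 3.47 x [-0.058 -0.016 -0.998] t 17.23
turn world -0.057 tool yaw 0.057
time: 17.82
tcp_pos: [0.495, -0.2143, 0.1099]
ee_rot: [-1.925, 1.513, -2.873]
wrist_force: [0.5, -0.0, -1.9]
opening: 0.0363
shift [15.3 -8.6  5.2] tcp [ 0.495  -0.2143  0.1099] zang -0.948 tilt 3.34 x [-0.056 -0.015 -0.998] t 17.82
turn world -0.013 tool yaw 0.013
```

```bash
python3 -m handwheel '[{"xyz":[0,-3,2],"yaw":0.007,"hand":32},{"xyz":[0,-3,2],"yaw":0.006,"hand":32},{"xyz":[0,-2,1],"yaw":0,"hand":32},{"xyz":[0,0,0],"yaw":0,"hand":32},{"xyz":[0,0,0],"yaw":0,"hand":32}]'
python3 - <<'E'
from h import *
to((0.4902,-0.2237,0.095),-.9617)
f=vision.grab_frame("scene"); cv2.imwrite("pics/s12.png",f["pixels"]); print(proj(f,(.4902,-.2237,.066)))
crop(f,proj(f,(.49,-.2237,.08)),100,75,8,"pics/s12c.png")
E
```

```text
time: 18.23
tcp_pos: [0.4905, -0.2242, 0.111]
ee_rot: [-1.901, 1.512, -2.863]
wrist_force: [0.2, 0.7, -2.4]
opening: 0.0366
shift [16.   0.9 -0.3] tcp [ 0.4905 -0.2242  0.111 ] zang -0.962 tilt 3.34 x [-0.056 -0.016 -0.998] t 18.23
turn world 0.001 tool yaw -0.001
[227.45659517 192.18278491]
```

View pics/s12c.png

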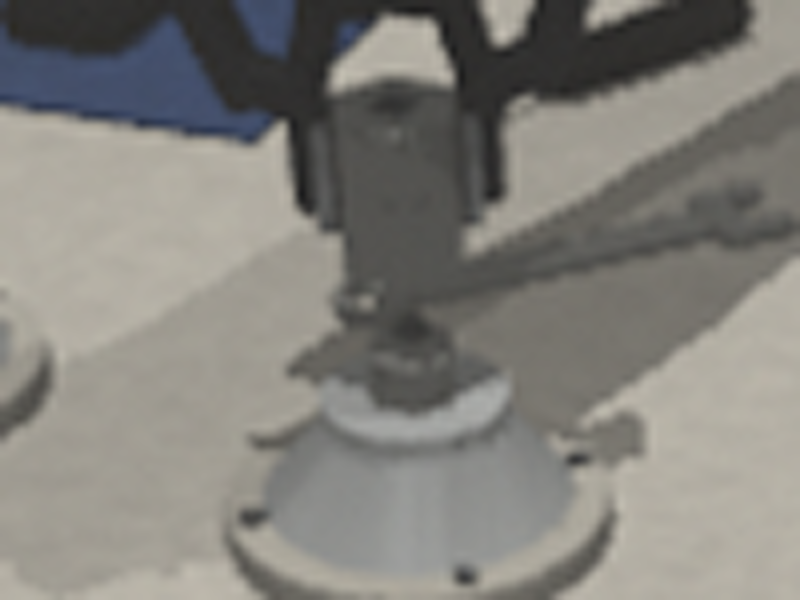

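```bash
python3 -m handwheel '[{"xyz":[4,0.5,0],"yaw":0,"hand":32},{"xyz":[6,0.3,0],"yaw":0,"hand":32},{"xyz":[5,0.3,0],"yaw":0,"hand":32},{"xyz":[3,0.2,0],"yaw":0,"hand":32},{"xyz":[0,0,0],"yaw":0,"hand":32}]'
python3 - <<'E'
from h import *
to((0.4902,-0.2237,0.0635),-.9617)
E
```

```text
time: 18.7
tcp_pos: [0.4905, -0.2238, 0.0911]
ee_rot: [-1.896, 1.513, -2.858]
wrist_force: [-0.1, -0.2, -2.0]
opening: 0.0367
shift [27.6  1.3  0.3] tcp [ 0.4905 -0.2238  0.0911] zang -0.963 tilt 3.33 x [-0.056 -0.016 -0.998] t 18.7
turn world 0.001 tool yaw -0.001
```

Foot is just above the stud end. Downward in small steps, watching the force.

```bash
python3 -m handwheel '[{"xyz":[3,0.2,0],"yaw":0,"hand":32},{"xyz":[3,0.2,0],"yaw":0,"hand":32},{"xyz":[3,0.2,0],"yaw":0,"hand":32},{"xyz":[0,0,0],"yaw":0,"hand":32}]'
python3 -m handwheel '[{"xyz":[2,0.1,0],"yaw":0,"hand":32},{"xyz":[2,0.1,0],"yaw":0,"hand":32},{"xyz":[0,0,0],"yaw":0,"hand":32}]'
python3 - <<'E'
from h import *
to((0.4902,-0.2237,0.0635),-.9617); print(read_state()["wrist_force"],read_state()["wrist_torque"])
E
```

```text
time: 19.03
tcp_pos: [0.4903, -0.2233, 0.0806]
ee_rot: [-1.908, 1.512, -2.87]
wrist_force: [1.1, 0.1, -3.3]
opening: 0.0365
time: 19.28
tcp_pos: [0.4904, -0.2231, 0.0762]
ee_rot: [-1.908, 1.512, -2.869]
wrist_force: [-0.0, 0.5, -2.4]
opening: 0.0367
shift [12.7  0.2  0.6] tcp [ 0.4904 -0.2231  0.0762] zang -0.962 tilt 3.35 x [-0.056 -0.016 -0.998] t 19.28
turn world 0.0 tool yaw -0.0
[-0.0449176   0.51877419 -2.38743096] [ 0.06952288 -0.04251877  0.00383207]
```

```bash
python3 -m handwheel '[{"xyz":[2,0,0],"yaw":0,"hand":32},{"xyz":[2.5,0,0],"yaw":0,"hand":32},{"xyz":[2.5,0,0],"yaw":0,"hand":32},{"xyz":[0,0,0],"yaw":0,"hand":32}]'
python3 -m handwheel '[{"xyz":[2,0,0],"yaw":0,"hand":32},{"xyz":[2,0,0],"yaw":0,"hand":32},{"xyz":[1,0,0],"yaw":0,"hand":32},{"xyz":[0,0,0],"yaw":0,"hand":32}]'
python3 - <<'E'
from h import *
to((0.4902,-0.2237,0.0635),-.9617); print(read_state()["wrist_force"],read_state()["wrist_torque"])
E
```

```text
time: 19.62
tcp_pos: [0.4901, -0.2234, 0.0688]
ee_rot: [-1.9, 1.513, -2.861]
wrist_force: [-0.0, -0.0, -2.5]
opening: 0.0364
time: 19.95
tcp_pos: [0.4899, -0.2236, 0.0633]
ee_rot: [-1.898, 1.513, -2.86]
wrist_force: [-0.8, 0.5, -2.3]
opening: 0.0367
shift [-0.2  0.1  0.3] tcp [ 0.4899 -0.2236  0.0633] zang -0.962 tilt 3.32 x [-0.056 -0.016 -0.998] t 19.95
turn world 0.0 tool yaw -0.0
[-0.77188452  0.51154425 -2.31970106] [ 0.10904955 -0.0836486   0.01254175]
```

It slid on without resistance. I release so it drops home and rights itself, then regrip.

```bash
python3 -m handwheel '[{"xyz":[0,0,0],"yaw":0,"hand":46},{"xyz":[0,0,0],"yaw":0,"hand":46},{"xyz":[0,0,0],"yaw":0,"hand":46},{"xyz":[0,0,0],"yaw":0,"hand":46}]'
python3 - <<'E'
from h import *
to((0.4902,-0.2237,0.0635),-.9617); print(read_state()["wrist_force"])
for n in ("scene","top","wrist"):
  f=vision.grab_frame(n); crop(f,proj(f,(.49,-.2237,.08)),100,75,8,f"pics/{n}13.png")
E
```

```text
time: 20.28
tcp_pos: [0.4908, -0.2238, 0.0642]
ee_rot: [-1.878, 1.514, -2.84]
wrist_force: [-0.2, -0.9, -1.1]
opening: 0.0461
shift [ 0.7 -0.4 -0.4] tcp [ 0.4908 -0.2238  0.0642] zang -0.962 tilt 3.25 x [-0.054 -0.017 -0.998] t 20.28
turn world 0.0 tool yaw -0.0
[-0.21861373 -0.93926196 -1.09959824]
```

View pics/scene13.png

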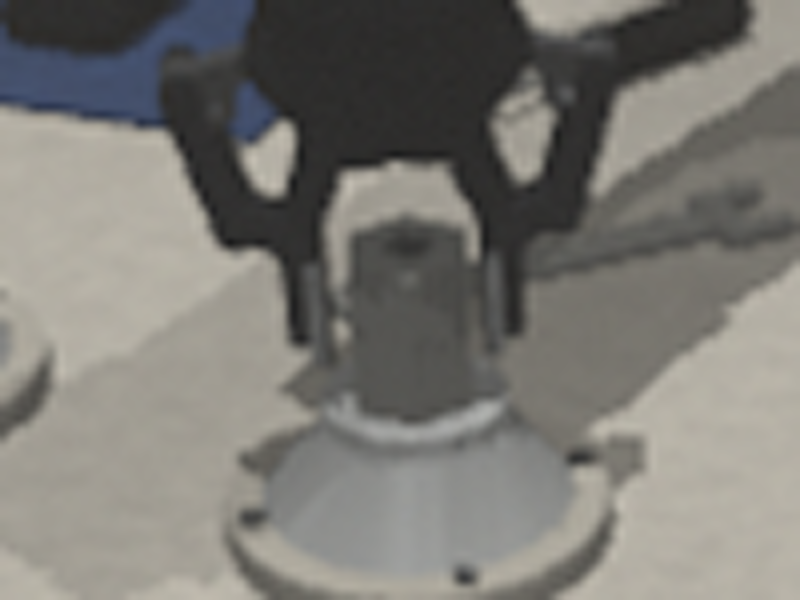

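View pics/wrist13.png

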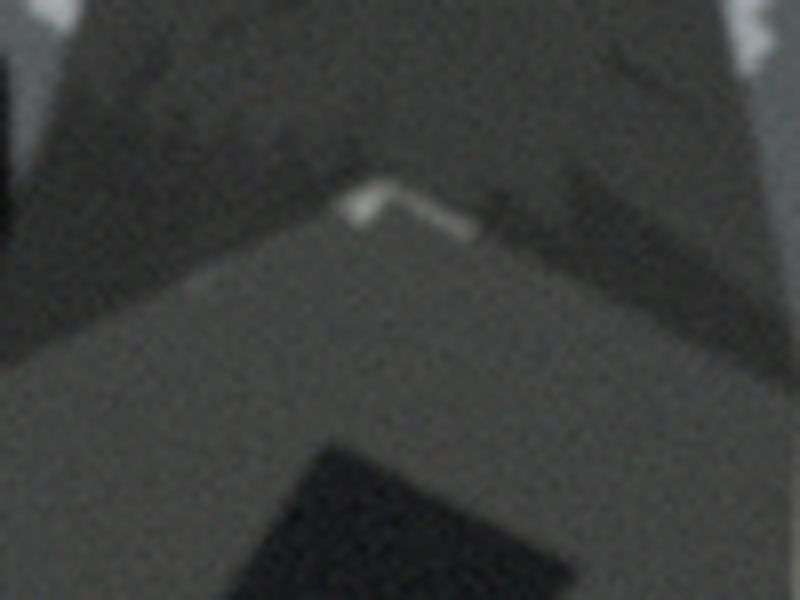

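Fully seated: the socket's foot rests on the shoulder and it stands upright between the open fingers. Now I regrip.

```bash
python3 -m handwheel '[{"xyz":[0,0,0],"yaw":0,"hand":40},{"xyz":[0,0,0],"yaw":0,"hand":36},{"xyz":[0,0,0],"yaw":0,"hand":32},{"xyz":[0,0,0],"yaw":0,"hand":32},{"xyz":[0,0,0],"yaw":0,"hand":32},{"xyz":[0,0,0],"yaw":0,"hand":32}]' 30
python3 -m handwheel '[{"xyz":[0.7,0,0],"yaw":0,"hand":32},{"xyz":[0.7,0,0],"yaw":0,"hand":32}]'
python3 - <<'E'
from h import *
to((0.4902,-0.2237,0.0635),-.9617); print(read_state()["wrist_force"],read_state()["wrist_torque"])
for n in ("scene","top"):
  f=vision.grab_frame(n); crop(f,proj(f,(.49,-.2237,.08)),100,75,8,f"pics/{n}14.png"); cv2.imwrite(f"pics/{n}14f.png",f["pixels"])
s=read_state(); print(s["tcp_pos"],s["wrist_force"],s["opening"])
E
```

```text
time: 20.93
tcp_pos: [0.4907, -0.2238, 0.0642]
ee_rot: [-1.878, 1.514, -2.839]
wrist_force: [0.6, -0.2, -0.2]
opening: 0.0366
time: 21.1
tcp_pos: [0.4908, -0.2237, 0.0641]
ee_rot: [-1.869, 1.514, -2.831]
wrist_force: [-3.7, 1.7, 10.5]
opening: 0.037
shift [ 0.7 -0.4 -0.3] tcp [ 0.4908 -0.2237  0.0641] zang -0.962 tilt 3.27 x [-0.054 -0.017 -0.998] t 21.1
turn world 0.0 tool yaw -0.0
[-3.6537106   1.7249915  10.46315551] [ 0.30946575  0.87124046 -0.09401314]
[ 0.49071199 -0.22375881  0.06413243] [-3.43349635  1.80235259  9.2190918 ] 0.037049157436082204
```

View pics/scene14.png

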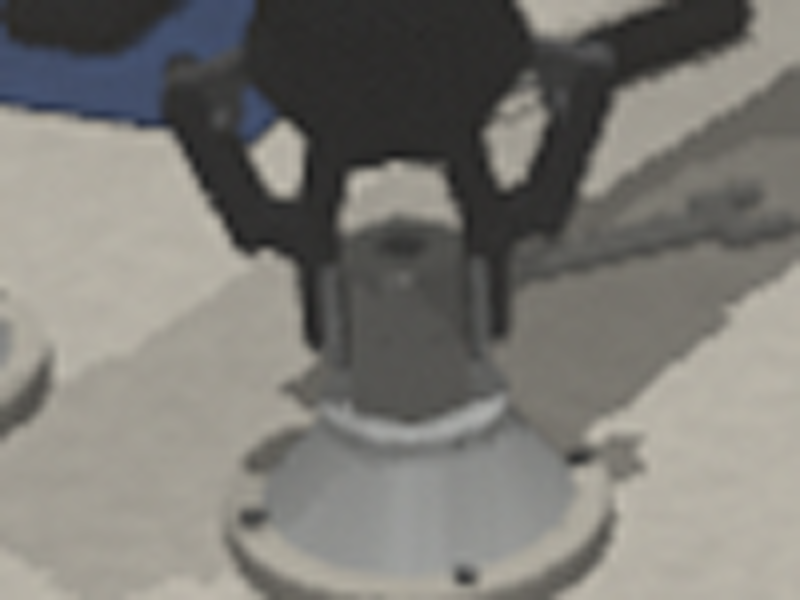

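View pics/top14f.png

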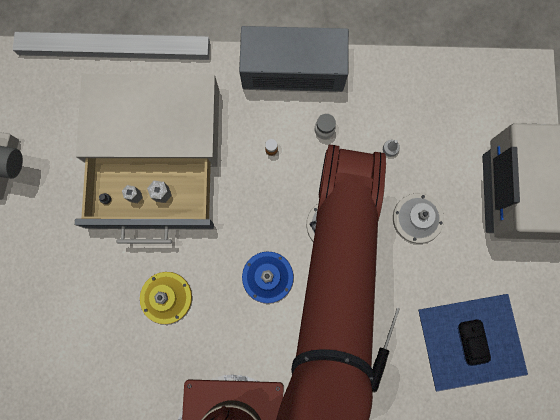

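View pics/scene14f.png

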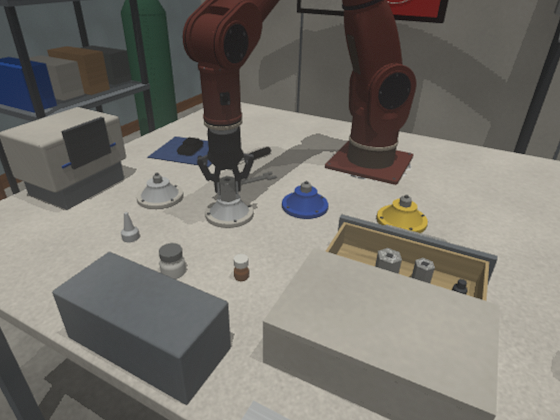

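The scene view shows the socket foot on the shoulder (zoomed crop, (410,415)), upright and gripped. The push brought a firm reaction of about 10 N with no further travel. In the drawer the small and large sockets stand upright at top-view (131,193) and (159,190). The jars and the nozzle are unmoved.

```bash
python3 -c "
from cell import job
print(job.close_job())"
```

```text
the job is handed in; nothing more can be done
None
```

I pulled the drawer open about 143 mm and put the middle socket on the nut of the nearer mount. I handed in at about 21 s with the socket still gripped and held down; no verdict was reported.

- **Which socket:** the near nut measured 25.3–26.1 mm across flats in the wrist camera, so it is the 26 mm one and takes the middle socket (bore 29). The jaws closed to about 36.5 mm on the socket (outer flats 37). I did not try the small or large socket on the nut.
- **Seating:** it slid on without resistance. I let go so it could drop home and right itself, then regripped at 30 N. A final small push met about 10 N with no further travel. The scene picture shows its foot on the mount's shoulder and the socket upright.
- **Everything else:** the small and large sockets stand upright in the drawer. The jars and nozzle look unmoved. In the last two views the arm hides the spanner, so I could not check it there; nothing came near it.
- **What disagreed:** the tool drifted to about 3.3° of tilt over the moves. That is why I released and regripped, so the socket itself should not be tilted. The top and wrist cameras differed by up to about 2 mm on positions. I did not measure the socket's final offset or tilt beyond the fit and the picture.

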